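# Put the spare battery on charge

## Robot

A 6-joint arm with a two-finger parallel gripper is mounted at the origin on the work surface. World frame = base frame: x ahead of the robot, y to its left, z up, the work surface at z = 0. Lengths are in m, angles in rad, forces in N, time in s.
With the tool pointing down it reaches from about 0.35 to 0.975 m from the base axis. Payload 4.9 kg.
Tool frame: the origin (TCP) lies at the very end of the fingers, on their centre line; the grasp point (between the pads) lies ctrl.grip_point_offset behind it (ctrl.grip_point_offset is the distance from the TCP to the grasp point, in m); z points along the fingers, y is the direction in which the jaws open and shut (so a half turn about z gives the same grasp; the last joint's range is limited). The gripper opens to 85 mm and grips with 20 to 120 N. Pads are 22 mm wide; open, the fingers measure 114 mm over their backs; the gripper's body (76 mm by 85 mm) begins 54 mm behind the grasp point. The pads swing forward as they close: fully open they stand 13 mm farther back than shut.
Start: joints at [1.045, 0.053, 1.613, -0, 1.476, -0.119], TCP at [0.247, 0.574, 0.231] pointing down, gripper open.
Joint ranges: [-3.01, 3.01], [-1.01, 2.22], [0.06, 2.58], [-1.02, 4.17], [0.09, 2.62], [-3.14, 3.14]. Speed limits (rad/s): [2.57, 2.57, 3.14, 3.14, 3.14, 3.14].

## Interface

Orientations are given as a rotation vector (axis times angle).
In Python, from station import ctrl gives the robot as it stands. The module is installed in compiled form; this text tells all that it offers.
- The arm moves only by the shell command python3 -m creep 'ROWS' [FORCE]. ROWS is JSON, a list of rows, each a list of 5 numbers: the closure in counts, from 0 (fully open) to 255 (shut), then the shift along the tool's x, y, z in mm, then the turn about the tool's z in rad. A call has 1 to 12 rows; each row is the pose to reach, as a shift and turn from the pose commanded when the call began, along the tool's axes at that moment; what a row does not reach only later rows make up. A row lasts 1/12 s, in which the tool goes at most 41.7 mm and 7.16 degrees, less where a joint would pass 70% of its speed; a pose out of reach is approached as far as the arm can. A call with a gripper value outside its range is refused whole. The fingers move at their own pace and stop on an object; FORCE is the grip in N (left out, the last holds). Time passes only in rows, so rows that repeat a pose let the fingers close. It gives the time, the measured TCP pose, the force and the opening at its end, in the units of the state.
- ctrl.get_obs(): the state, without advancing time (a new reading comes with each control period).
- ctrl.get_image(name): name is "scene" or "side" or "wrist"; returns the picture (420x560x3 uint8, red, green, blue); there is no depth.
- ctrl.calibration(name): a dict with "fx", "fy", "cx", "cy" (pixels), "R" (3x3) and "t" (3): a world point X has camera coordinates R X + t. Camera axes: x right, y down, z forward; pixel columns grow to the right and rows downward; lengths in m; the calibration is good to about 2 mm. A picture is of the moment at which its call begins: read the wrist's pose just before it. calibration takes no time and is no camera call; for the wrist camera it gives the pose at the moment of the call.
- ctrl.finish_job(): hands the job in, once; it reports no verdict.
Trained networks look in the newest picture that a camera, given by its name, has taken for a name from the list of things; names that differ only in an ending like _2 or _b are one class to them, and where a whole thing is asked for, a point or a joint stands for the part that bears it (a point fixed in the world has none). Each returns a list of dicts, best first, with "conf" (0 to 1); they miss things now and then, are a little off and sometimes report something else, mostly with a low value. They report only what shows in the picture. A call takes as long as a camera call. They do not tell look-alikes from the thing itself.
- ctrl.boxes_of(camera, label): "rect" ([left, top, width, height] in pixels, round what is visible of it).
- ctrl.outline_of(camera, label): "mask" (420x560 bool, what is visible of it) and "rect" ([left, top, width, height] in pixels, round what is visible of it).
The state is a dict: "t": time; "q": joint angles; "dq": joint speeds; "effort": joint torques, N m; "tool_pos": TCP position; "tool_rot": TCP orientation; "contact_force": force on the tool from outside, world axes, zero at the start; "wrist_torque": the same for the moment, N m; "opening": finger opening in m.
Only numpy, scipy, OpenCV 4.12 (cv2) and the standard library are available. Lean on these libraries where they do the work, as an engineer would, in place of code of your own. Each camera call takes 0.05 s, during which the arm holds its last target. There are 200 camera calls.

## Task

One of the three wells of the sloping charging dock is closed with a blanking plug: pull it out by its fin and put it in the shallow tray. Then lift the spare battery out of the stock bin and plug it into that well, stem first and fully home so that its shoulder sits flush on the dock. Leave the two batteries already charging in their wells, the jar and the carton in the bin, and the bottle and the tape where they stand.

Things in the scene. Friction and masses are not known exactly. Their poses are not given: they have to be found in the camera images.
- dock: Charging dock, fixed to the bench, 256 mm wide (along its y), 100 mm deep (its x). Origin: centre of its underside, z up. Its upper face, 90 mm long, slopes at 24 degrees: it looks up and towards the dock's -x (the robot's side) and is highest at the back; the well mouths are 86 mm above the bench. Three identical rectangular wells stand in a row across it, 76 mm apart.
- well0 (a point): Mouth centre of the well at the dock's +y end. Its z axis is the well's axis pointing out of the well, 24 degrees from vertical (leaning to the dock's -x); x runs up the slope, y along the row. The well is 31 mm (x) by 47 mm (y) and 29 mm deep, with a 2 mm chamfer at the mouth.
- well1 (a point): The same for the middle well.
- well2 (a point): The same for the well at the dock's -y end.
- blank: Blanking plug, loose, black plastic, 50 g, closing one of the wells at the start. Origin on its axis, 26 mm below the underside of its flange; z up out of the well, axes as the well's when it sits there. Stem 28 (x) by 44 (y) mm from z = 6 to 26 mm; flange 38 by 54 mm from z = 26 to 32 mm, lying on the dock's face; grip fin 12 mm thick (x) by 32 mm long (y), its top at z = 60 mm.
- pack: Spare battery, loose, about 250 g, standing on its stem in the bin. Origin: centre of the stem's underside, z up along the battery. Stem 28 (x) by 44 (y) mm, from z = 0 to 26 mm; body 38 (x) by 54 (y) mm from z = 26 to 70 mm. The step between them is the shoulder that comes to lie on the dock's face; it goes in either way round (half turn). In the bin its x axis lies roughly across the bin.
- pack_a: Battery of the same shape already charging in a well (origin at the stem's underside, z out of the well). Leave it.
- pack_b: Another one, as pack_a. Leave it.
- bin: Open plastic stock bin, fixed, 230 (x) by 160 (y) by 60 mm high, walls and floor 5 mm. Origin: centre of its underside. Battery, jar and carton stand in a row along its x, 70 mm apart, in any order.
- tray: Shallow cardboard tray, fixed, 190 (x) by 160 (y) by 25 mm high, walls and floor 5 mm, empty at the start. Origin: centre of its underside.
- jar: Jar in the bin, 52 mm across, 85 mm high; origin at its underside. Stays in the bin.
- carton: Small carton in the bin, 44 (x) by 60 (y) by 42 mm high; origin at its underside. Stays in the bin.
- bottle: Bottle standing on the bench, 64 mm across, 190 mm high; origin at its underside. Leave it.
- tape: Thick roll of tape lying flat on the bench, 90 mm across, 48 mm high; origin at its underside. Leave it.
Not all that is in view belongs to the job. What is shaped like the jar but purple is not meant.

How it is judged:
By the outcome, as a careful person would: the job done as asked, in the order asked, and still so for the second after the job is handed in, with the robot touching nothing.
It also fails if it takes over 61 s, if anything falls off the work surface, if the arm or the gripper's body presses on something with over 40 N, if the wrist force passes 120 N, or if a joint passes its speed limit or range.

## Working session

There is one attempt and no reset: what is moved stays moved. The work goes in short steps, Python scripts to look and compute and a shell command to move; the robot and the scene stay as the last step left them, time stands still between calls to the robot, and variables do not carry over. Pictures are saved under pics/ and viewed, about 8 in all and at most 12, crops included, and the job is handed in when it is done.

```bash
mkdir -p pics
cat > h.py <<'E'
import numpy as np, cv2
from station import ctrl
def cal(n):
    c=ctrl.calibration(n); K=np.array([[c['fx'],0,c['cx']],[0,c['fy'],c['cy']],[0,0,1]]); return K,np.array(c['R']),np.array(c['t'])
def proj(n,P,c=None):
    K,R,t=c or cal(n); p=(K@(R@np.atleast_2d(P).T+t[:,None])).T; return p[:,:2]/p[:,2:]
def onz(n,u,v,z,c=None):
    K,R,t=c or cal(n); C=-R.T@t; d=R.T@np.linalg.solve(K,[u,v,1]); return C+d*(z-C[2])/d[2]
def save(n,f): 
    im=ctrl.get_image(n); cv2.imwrite('pics/'+f,im[:,:,::-1]); return im
E
python3 - <<'E'
from h import *
a=save('scene','s0.png');b=save('side','d0.png');w=save('wrist','w0.png')
print(ctrl.get_obs(), ctrl.grip_point_offset)
for n in ('scene','side','wrist'):
    K,R,t=cal(n); print(n,(-R.T@t).round(3),R[2].round(2),K[0,0])
    for l in ('dock','blank','pack','bin','tray','jar','carton','bottle','tape'):
        print(l,[(np.round(d['rect']).astype(int).tolist(),round(d['conf'],2)) for d in ctrl.boxes_of(n,l)])
E
```

```text
{'t': 0.15, 'q': array([ 1.04499174e+00,  5.32236077e-02,  1.61398432e+00, -2.52632348e-05,
        1.47599700e+00, -1.18988260e-01]), 'dq': array([ 0.00089214, -0.00129211, -0.00490125,  0.00049912, -0.00071883,
        0.00082764]), 'effort': array([ 4.17289857e-04, -3.94243670e+01, -3.70721591e+01, -9.58020769e-05,
        4.61820819e-03, -8.18133316e-06]), 'tool_pos': array([0.24705704, 0.57356534, 0.23033061]), 'tool_rot': array([-6.34525827e-01, -3.07634784e+00,  2.41420421e-03]), 'contact_force': array([ 0.47770405, -0.36844725,  0.77327188]), 'wrist_torque': array([0.00023414, 0.01840567, 0.02147289]), 'opening': 0.0855299991652784} 0.0187
scene [1.197 0.642 0.869] [-0.55 -0.49 -0.68] 469.4139084908697
dock [([201, 199, 102, 77], 0.72)]
blank [([264, 215, 26, 23], 0.57)]
pack [([346, 275, 27, 36], 0.93), ([242, 193, 29, 29], 0.59), ([222, 183, 22, 29], 0.58), ([265, 258, 29, 73], 0.49)]
bin [([316, 230, 106, 110], 0.61)]
tray [([149, 142, 84, 56], 0.84), ([264, 261, 31, 72], 0.45)]
jar [([418, 298, 33, 41], 0.91), ([356, 254, 31, 32], 0.66), ([308, 216, 22, 36], 0.63)]
carton
[... 197 characters left out ...]
 [([261, 166, 107, 101], 0.71)]
blank [([271, 178, 24, 19], 0.75)]
pack [([211, 141, 22, 30], 0.86), ([294, 185, 26, 29], 0.72), ([317, 203, 27, 31], 0.71)]
bin [([151, 133, 102, 91], 0.84), ([413, 242, 46, 44], 0.61)]
tray [([344, 290, 125, 122], 0.97)]
jar [([159, 126, 20, 36], 0.73), ([226, 192, 24, 37], 0.69), ([194, 153, 21, 38], 0.64), ([258, 168, 111, 100], 0.25)]
carton [([165, 174, 32, 23], 0.66)]
bottle [([272, 103, 30, 67], 0.6), ([344, 290, 125, 124], 0.47)]
tape [([413, 241, 48, 46], 0.62)]
wrist [0.184 0.602 0.375] [ 0.25 -0.11 -0.96] 291.0590218492942
dock []
blank []
pack []
bin [([115, 327, 110, 93], 0.64)]
tray []
jar [([103, 407, 20, 10], 0.42)]
carton []
bottle []
tape []
```

View pics/s0.png

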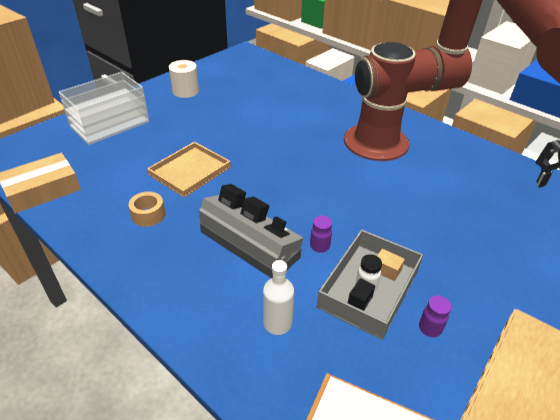

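View pics/d0.png

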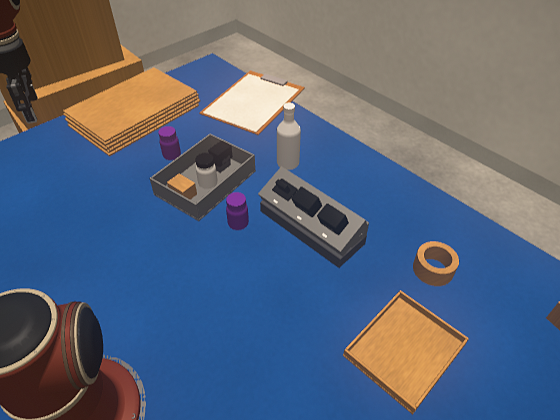

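Run:
```python
from h import *
from scipy.optimize import least_squares
def tri(a,b):
    cs=cal('scene');cd=cal('side')
    f=lambda X:np.r_[proj('scene',X,cs)[0]-a,proj('side',X,cd)[0]-b]
    r=least_squares(f,[.6,.0,.05]); return r.x.round(3),r.fun.round(1)
print('blank',tri((277,226.5),(283,187.5)))
print('packMid',tri((256.5,207.5),(307,199.5)))
print('packEnd',tri((233,197.5),(330.5,218.5)))
print('pack',tri((359.5,293),(222,156)))
print('jar',tri((371.5,270),(204.5,172)))
print('bottle',tri((281,296),(287,136)))
print('carton',tri((390,265),(181,186)))
for n,p in (('scene',(189,170)),('side',(406,351))): print('tray',onz(n,*p,.015).round(3))
for n,p in (('scene',(147,211)),('side',(437,264))): print('tape',onz(n,*p,.024).round(3))
for n,p in (('scene',(320,235)),('side',(237,211)),('scene',(434,318)),('side',(169,144))): print('purple',onz(n,*p,.04).round(3))
# bin rim corners
print('bin scene',[onz('scene',*p,.06).round(3) for p in ((363,233),(422,262),(388,325),(320,289))])
print('bin side',[onz('side',*p,.06).round(3) for p in ((211,135),(255,162),(198,213),(151,179))])
print('tray s',[onz('scene',*p,.025).round(3) for p in ((149,167),(190,143),(230,161),(184,190))])
print('tray d',[onz('side',*p,.025).round(3) for p in ((403,291),(467,339),(408,404),(344,350))])
```

```text
blank (array([0.598, 0.107, 0.097]), array([ 0.1, -0. ,  0.1,  0. ]))
packMid (array([0.598, 0.033, 0.112]), array([-1.6, -0. , -1.5, -0. ]))
packEnd (array([ 0.603, -0.04 ,  0.103]), array([-0.1, -0. , -0.1,  0. ]))
pack (array([0.593, 0.347, 0.049]), array([-1.1,  0.2, -1.3, -0.3]))
jar (array([0.52 , 0.327, 0.049]), array([-1.4,  0.3, -1.6, -0.4]))
bottle (array([0.743, 0.249, 0.093]), array([-0.7,  0. , -0.9, -0.1]))
carton (array([0.457, 0.343, 0.027]), array([-0.6,  0.2, -0.6, -0.2]))
tray [ 0.539 -0.305  0.015]
tray [ 0.521 -0.326  0.015]
tape [ 0.739 -0.235  0.024]
tape [ 0.735 -0.249  0.024]
purple [0.503 0.166 0.04 ]
purple [0.501 0.165 0.04 ]
purple [0.529 0.499 0.04 ]
purple [0.523 0.494 0.04 ]
bin scene [array([0.441, 0.25 , 0.06 ]), array([0.424, 0.405, 0.06 ]), array([0.626, 0.442, 0.06 ]), array([0.65 , 0.283, 0.06 ])]
bin side [array([0.62 , 0.425, 0.06 ]), array([0.636, 0.255, 0.06 ]), array([0.419, 0.207, 0.06 ]), array([0.401, 0.382, 0.06 ])]
tray s [array([ 0.62 , -0.39 ,  0.025]), array([ 0.454, -0.402,  0.025]), array([ 0.432, -0.24 ,  0.025]), array([ 0.616, -0.232,  0.025])]
tray d [array([ 0.621, -0.241,  0.025]), array([ 0.623, -0.393,  0.025]), array([ 0.437, -0.39 ,  0.025]), array([ 0.43 , -0.246,  0.025])]
```

```bash
cat >> h.py <<'E'
from scipy.spatial.transform import Rotation as Ro
def go(P,yaw=None):
    """shift (mm, tool axes) and turn (rad) to bring TCP to P, tool y at world angle yaw (mod pi)"""
    o=ctrl.get_obs(); R=Ro.from_rotvec(o['tool_rot']).as_matrix()
    s=R.T@(np.array(P)-o['tool_pos'])*1000
    tr=0
    if yaw is not None:
        cur=np.arctan2(R[1,1],R[0,1]); tr=-(yaw-cur)  # z down
        tr=(tr+np.pi/2)%np.pi-np.pi/2
    print('shift',s.round(1),'turn',round(tr,3),'q6',o['q'][5].round(2),'force',o['contact_force'].round(1))
E
python3 - <<'E'
from h import *
o=ctrl.get_obs();print(Ro.from_rotvec(o['tool_rot']).as_matrix().round(3))
go([.56,.10,.25],np.pi/2)
E
```

```text
[[-0.918  0.396 -0.   ]
 [ 0.396  0.918 -0.   ]
 [ 0.    -0.    -1.   ]]
shift [-474.7 -311.6  -18.7] turn -0.407 q6 -0.12 force [-0.1  0.3  0. ]
```

```bash
python3 -m creep '[[0,-38,-25,-2,-0.03],[0,-76,-50,-3,-0.06],[0,-114,-75,-4,-0.1],[0,-152,-100,-6,-0.14],[0,-190,-125,-8,-0.18],[0,-228,-150,-10,-0.22],[0,-266,-175,-12,-0.26],[0,-304,-200,-14,-0.3],[0,-342,-225,-15,-0.34],[0,-380,-250,-16,-0.37],[0,-418,-275,-17,-0.4],[0,-445,-292,-18,-0.407]]'
python3 -m creep '[[0,-20,-20,0,0],[0,-28,-22,0,0],[0,-28,-22,0,0]]'
python3 - <<'E'
from h import *
w=save('wrist','w1.png'); c=cal('wrist'); print(ctrl.get_obs()['tool_pos'])
cv2.imwrite('pics/w1b.png',cv2.resize(w[:,:,::-1],(800,600),interpolation=cv2.INTER_CUBIC))
for l in ('dock','blank','pack','jar','bin'):
    print(l,[(np.round(d['rect']).astype(int).tolist(),round(d['conf'],2)) for d in ctrl.boxes_of('wrist',l)])
go([.58,.10,.2],np.pi/2)
E
```

```text
t: 2.5
tool_pos: [0.5231, 0.1548, 0.2488]
tool_rot: [-0.002, 3.141, 0.0]
contact_force: [1.8, 0.9, 0.6]
opening: 0.0851
t: 2.75
tool_pos: [0.5515, 0.1335, 0.2483]
tool_rot: [-0.004, -3.141, -0.0]
contact_force: [0.2, 0.7, 0.1]
opening: 0.085
[0.55049697 0.13464834 0.2482324 ]
dock [([77, 195, 230, 103], 0.59)]
blank [([234, 228, 50, 38], 0.61), ([367, 51, 168, 222], 0.44), ([432, 201, 58, 55], 0.33), ([154, 227, 65, 42], 0.33)]
pack [([72, 233, 78, 38], 0.87), ([429, 200, 62, 56], 0.71), ([152, 225, 68, 45], 0.59), ([414, 149, 79, 51], 0.58), ([3, 153, 16, 90], 0.39)]
jar [([412, 147, 82, 53], 0.71), ([287, 124, 51, 49], 0.63), ([540, 141, 16, 47], 0.62)]
bin [([364, 49, 168, 226], 0.88)]
shift [-30.4 -36.1  48.4] turn 0.002 q6 -1.46 force [ 1.   0.5 -0.3]
```

View pics/w1b.png

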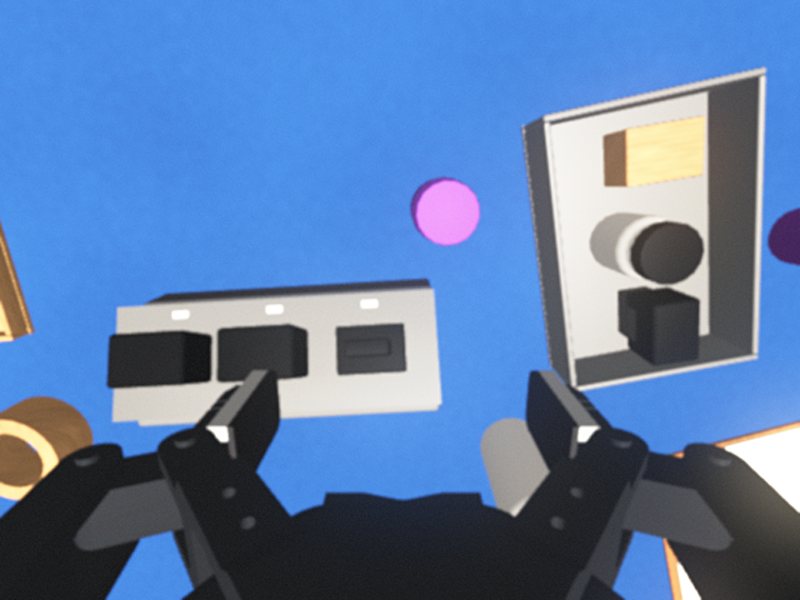

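```bash
cat > fit.py <<'E'
from h import *
from scipy.optimize import least_squares
A=np.radians(24)
def T(p):  # p: x,y,yaw -> function mapping well1-frame (mm) to world
    x,y,w=p; Rz=Ro.from_euler('z',w).as_matrix(); Rt=Ro.from_euler('y',-A).as_matrix()
    return lambda q:(Rz@(Rt@(np.atleast_2d(q).T/1000))).T+[x,y,.086]
E
python3 - <<'E'
from fit import *
c=cal('wrist'); s=1.4286
print(T([0,0,0])([0,0,100]))
fl=[(-19,103,6),(-19,49,6),(19,49,6),(19,103,6)]
fin=[(-6,92,34),(-6,60,34),(6,60,34),(6,92,34)]
face=[(-45,128,0),(-45,-128,0),(45,-128,0),(45,128,0)]
ob={'face':[(433,290),(118,308),(112,420),(440,405)],'fl':[(404,323),(336,326),(338,375),(406,372)],'fin':[(389,338),(345,341),(346,357),(390,354)]}
P=np.array(face+fl+fin,float);O=np.array(ob['face']+ob['fl']+ob['fin'])/s
f=lambda p:(proj('wrist',T(p)(P),c)-O).ravel()
r=least_squares(f,[.6,.03,0],loss='soft_l1'); print(r.x,f(r.x).reshape(-1,2).round(1).tolist())
f2=lambda p:f(p).reshape(-1,2)[4:].ravel(); r2=least_squares(f2,r.x); print('blank only',r2.x,f2(r2.x).round(1))
F=T(r.x); print('well0',F([0,76,0]),'fin top',F([0,76,34]))
# bin & pack
b=[(548,118),(765,70),(757,355),(577,385)]
print('bin rim',[onz('wrist',u/s,v/s,.06,c).round(3) for u,v in b])
print('pack top',[onz('wrist',u/s,v/s,.075,c).round(3) for u,v in [(630,291),(697,292),(698,360),(645,361)]])
print('jar top',onz('wrist',668/s,252/s,.09,c).round(3),'purple',onz('wrist',446/s,212/s,.085,c).round(3))
E
```

```text
[[-0.04067366  0.          0.17735455]]
[0.60886    0.03610939 0.05624269] [[0.6, -0.2], [0.5, -1.2], [0.8, 0.2], [0.6, -0.4], [0.2, -0.1], [-0.5, 0.3], [-1.0, 0.4], [0.5, 0.1], [-0.0, 0.0], [-0.7, -0.5], [-1.0, 0.2], [-0.2, 0.7]]
blank only [0.60878961 0.03647841 0.05720779] [ 0.5 -0.3 -0.2  0.2 -0.6  0.3  0.9 -0.1  0.3 -0.1 -0.3 -0.6 -0.7  0.1
  0.2  0.6]
well0 [[0.60458781 0.11198922 0.086     ]] fin top [[0.59078063 0.11121185 0.11706055]]
bin rim [array([0.432, 0.243, 0.06 ]), array([0.4  , 0.396, 0.06 ]), array([0.62 , 0.441, 0.06 ]), array([0.648, 0.29 , 0.06 ])]
pack top [array([0.56 , 0.315, 0.075]), array([0.56 , 0.368, 0.075]), array([0.618, 0.38 , 0.075]), array([0.619, 0.336, 0.075])]
jar top [0.526 0.33  0.09 ] purple [0.499 0.168 0.085]
```

Run:
```python
from h import *
go([.596,.1117,.097],np.pi/2+.056)
```

```text
shift [-46.4 -24.4 151.4] turn -0.054 q6 -1.46 force [ 1.   0.5 -0.3]
```

```bash
python3 -m creep '[[110,-25,-13,30,-0.03],[110,-46,-24,65,-0.054],[110,-46,-24,95,-0.054],[110,-46,-24,95,-0.054],[110,-46,-24,95,-0.054]]' 40
python3 - <<'E'
from h import *
go([.596,.1117,.097],np.pi/2+.056);print(ctrl.get_obs()['opening'])
save('wrist','w2.png')
E
```

```text
t: 3.47
tool_pos: [0.5943, 0.1114, 0.1514]
tool_rot: [0.086, -3.135, 0.0]
contact_force: [0.1, 0.3, -0.1]
opening: 0.0484
shift [-2.   0.2 54.4] turn -0.001 q6 -1.56 force [ 0.1  0.3 -0.1]
0.04839058201251481
```

View pics/w2.png

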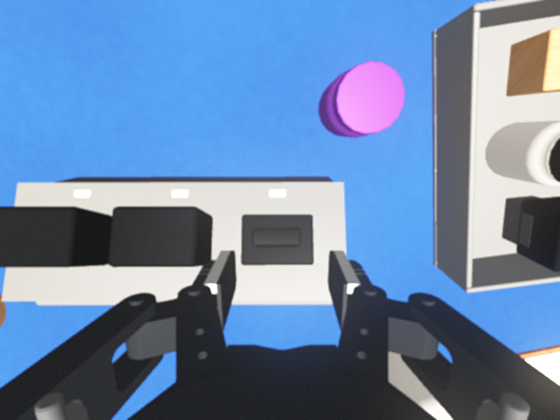

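```bash
python3 - <<'E'
from h import *
print(onz('wrist',276,237,.117).round(4), ctrl.get_obs()['tool_pos'].round(4))
E
python3 -m creep '[[110,-1,0,30,0],[110,-2,0,54,0],[110,-2,0,54,0],[160,-2,0,54,0],[200,-2,0,54,0],[200,-2,0,54,0],[200,-2,0,54,0],[200,-2,0,54,0],[200,-2,0,54,0]]' 40
```

```text
[0.5952 0.1082 0.117 ] [0.596  0.1116 0.1542]
t: 4.27
tool_pos: [0.5995, 0.11, 0.1028]
tool_rot: [-0.085, 3.137, -0.003]
contact_force: [-3.0, -3.9, 0.6]
opening: 0.0306
```

```bash
python3 -m creep '[[200,1.6,0,-3.7,0],[200,4,0,-9,0],[200,6.5,0,-14.6,0],[200,9,0,-20,0],[200,12,0,-27,0],[200,16,0,-36,0],[200,18,0,-65,0],[200,18,0,-100,0],[200,18,0,-130,0],[200,18,0,-130,0]]' 40
python3 - <<'E'
from h import *
save('wrist','w3.png'); print(ctrl.get_obs()['opening'])
go([.527,-.316,.23])
E
```

```text
t: 5.1
tool_pos: [0.5838, 0.1111, 0.2396]
tool_rot: [-0.086, 3.126, 0.003]
contact_force: [1.2, -0.1, 0.9]
opening: 0.031
0.030929076709148472
shift [  79.1 -423.3    4.7] turn 0 q6 -1.56 force [0.1 0.  0. ]
```

View pics/w3.png

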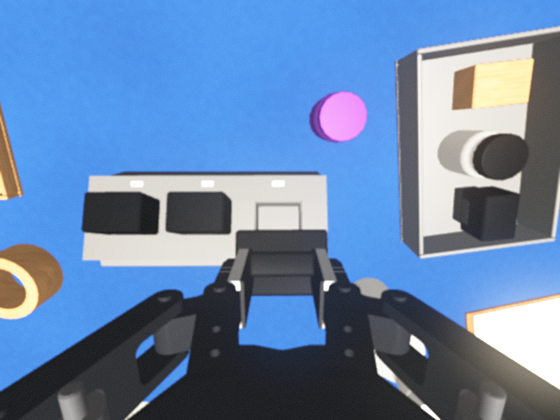

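```bash
python3 -m creep '[[200,7,-38,5,0],[200,14,-78,5,0],[200,21,-118,5,0],[200,29,-158,5,0],[200,36,-198,5,0],[200,44,-238,5,0],[200,51,-278,5,0],[200,59,-318,5,0],[200,66,-358,5,0],[200,73,-395,20,0],[200,79,-423,55,0],[200,79,-423,95,0]]'
python3 - <<'E'
from h import *
go([.527,-.316,.046]); w=cal('wrist');
E
```

```text
t: 6.15
tool_pos: [0.5253, -0.3222, 0.1383]
tool_rot: [-0.078, 3.134, -0.009]
contact_force: [0.1, -0.5, -1.2]
opening: 0.0306
shift [-1.5  6.6 92.3] turn 0 q6 -2.29 force [ 0.1 -0.5 -1.2]
```

```bash
python3 -m creep '[[200,0,0,40,0],[200,0,0,75,0],[200,0,0,90,0],[200,0,0,94,0],[200,0,0,94,0],[170,0,0,94,0],[140,0,0,94,0],[120,0,0,94,0],[110,0,0,94,0],[110,0,0,70,0],[110,0,0,30,0],[110,0,0,-8,0]]'
python3 - <<'E'
from h import *
save('side','d1.png')
print([(np.round(d['rect']).astype(int).tolist(),round(d['conf'],2)) for d in ctrl.boxes_of('side','blank')], ctrl.get_obs()['contact_force'])
E
```

```text
t: 7.15
tool_pos: [0.523, -0.3154, 0.1423]
tool_rot: [0.085, -3.137, -0.005]
contact_force: [0.6, 0.2, 1.0]
opening: 0.0485
[([393, 326, 30, 28], 0.91)] [0.85466534 0.21990631 0.99334572]
```

Run:
```python
import cv2; i=cv2.imread('pics/d1.png'); cv2.imwrite('pics/d1c.png',cv2.resize(i[230:420,260:500],None,fx=2.5,fy=2.5))
```

```text
(no output)
```

View pics/d1c.png

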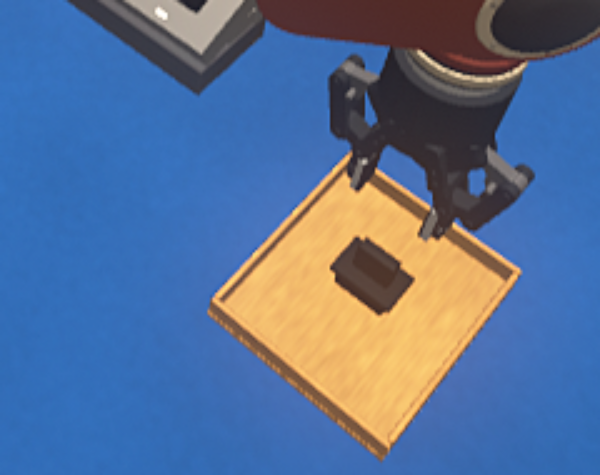

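```bash
python3 - <<'E'
from h import *
go([.555,.345,.25],np.pi/2+.205)
E
python3 -m creep '[[110,0,10,-40,0],[110,0,30,-80,0],[110,0,65,-105,0],[110,0,106,-105,0],[110,0,147,-105,0],[110,0,188,-105,0],[110,0,229,-105,0],[110,0,270,-105,0],[110,0,311,-105,0],[110,0,352,-105,0],[110,0,393,-105,0],[110,0,434,-105,0]]'
python3 - <<'E'
from h import *
go([.555,.345,.25],np.pi/2+.205)
E
```

```text
shift [ -63.9  661.  -103.3] turn -0.151 q6 -2.29 force [0.9 0.2 1. ]
t: 8.25
tool_pos: [0.5, 0.1188, 0.2478]
tool_rot: [0.085, -3.14, -0.0]
contact_force: [1.0, 0.8, 0.3]
opening: 0.0489
shift [-67.2 222.9  -2.1] turn -0.151 q6 -1.54 force [1.  0.8 0.3]
```

```bash
python3 -m creep '[[80,-11,40,0,-0.05],[80,-23,80,0,-0.1],[80,-35,120,0,-0.15],[80,-48,160,0,-0.15],[80,-60,198,0,-0.15],[80,-67,222,0,-0.15],[80,-67,222,0,-0.15],[80,-67,222,0,-0.15]]'
python3 - <<'E'
from h import *
w=save('wrist','w4.png'); print(ctrl.get_obs()['tool_pos'])
cv2.imwrite('pics/w4b.png',cv2.resize(w[:,:,::-1][110:330,180:480],(800,587),interpolation=cv2.INTER_CUBIC))
for l in ('pack','jar'):
    print(l,[(np.round(d['rect']).astype(int).tolist(),round(d['conf'],2)) for d in ctrl.boxes_of('wrist',l)])
E
```

```text
t: 8.92
tool_pos: [0.5552, 0.3431, 0.247]
tool_rot: [0.323, -3.123, 0.001]
contact_force: [-0.3, -0.7, -0.5]
opening: 0.0587
[0.55527039 0.34206603 0.24732907]
pack [([2, 168, 13, 44], 0.78), ([268, 198, 37, 58], 0.68)]
jar [([248, 146, 49, 49], 0.87), ([98, 82, 78, 54], 0.86), ([380, 166, 69, 54], 0.85)]
```

View pics/w4b.png

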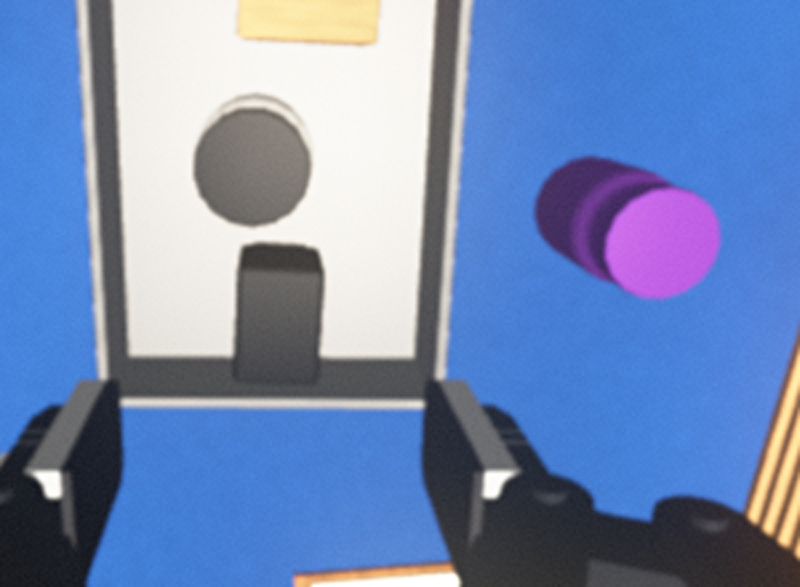

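Run:
```python
from h import *
s=800/300
P=np.array([onz('wrist',180+u/s,110+v/s,.075) for u,v in [(237,267),(324,272),(319,384),(233,379)]])
print(P.round(4)); print('sides',[np.linalg.norm(P[i]-P[i-1]).round(4) for i in range(4)])
c=P.mean(0); d=(P[2]+P[3]-P[0]-P[1]); yaw=np.arctan2(d[1],d[0]); print(c,yaw, np.arctan2(*( (P[1]+P[2]-P[0]-P[3])[[1,0]])))
go([c[0],c[1],.043],np.pi/2+yaw)
print([onz('wrist',180+u/s,110+v/s,.06).round(3) for u,v in [(98,402),(444,405)]])
```

```text
[[0.5757 0.3306 0.075 ]
 [0.5704 0.3671 0.075 ]
 [0.6209 0.3762 0.075 ]
 [0.6263 0.3386 0.075 ]]
sides [np.float64(0.0512), np.float64(0.0369), np.float64(0.0513), np.float64(0.038)]
[0.59833432 0.35313551 0.075     ] 0.167540094414175 1.7129515691058683
shift [-44.5   3.3 205. ] turn 0.036 q6 -1.34 force [0.1 0.5 0.5]
[array([0.657, 0.28 , 0.06 ]), array([0.626, 0.438, 0.06 ])]
```

```bash
python3 -m creep '[[80,-20,2,40,0.03],[80,-44,3,80,0.036],[80,-44,3,120,0.036],[80,-44,3,155,0.036],[80,-44,3,185,0.036],[80,-44,3,202,0.036],[80,-44,3,202,0.036],[140,-44,3,202,0.036],[180,-44,3,202,0.036],[180,-44,3,202,0.036],[180,-44,3,202,0.036],[180,-44,3,202,0.036]]' 50
python3 -m creep '[[180,0,0,-25,0],[180,0,0,-60,0],[180,0,0,-100,0],[180,0,0,-130,0],[180,0,0,-130,0]]' 50
python3 - <<'E'
from h import *
o=ctrl.get_obs();print(o['tool_pos'],o['opening'])
go([.44,.02,.043],0.056)
E
```

```text
t: 10.07
tool_pos: [0.5993, 0.3542, 0.0487]
tool_rot: [-0.264, 3.128, 0.001]
contact_force: [0.3, -1.3, 1.5]
opening: 0.0372
t: 10.48
tool_pos: [0.6024, 0.356, 0.1876]
tool_rot: [-0.263, 3.115, 0.009]
contact_force: [1.1, 1.1, 0.6]
opening: 0.0372
[0.60243407 0.35596385 0.18759029] 0.03720623237268907
shift [ 218.7 -304.6  139.9] turn -1.458 q6 -1.31 force [1.1 1.1 0.6]
```

```bash
python3 -m creep '[[180,16,-23,0,0.12],[180,32,-46,0,0.24],[180,50,-70,0,0.36],[180,68,-95,0,0.48],[180,86,-120,0,0.6],[180,104,-145,0,0.72],[180,122,-170,0,0.84],[180,140,-195,0,0.96],[180,158,-220,0,1.08],[180,176,-245,0,1.2],[180,195,-270,0,1.32],[180,210,-293,0,1.44]]'
python3 -m creep '[[180,0,0,20,0.12],[180,0,0,50,0.24],[180,0,0,80,0.24],[180,0,0,80,0.24]]'
python3 - <<'E'
from h import *
go([.44,.02,.0455],0.056)
E
```

```text
t: 11.48
tool_pos: [0.4387, 0.0287, 0.176]
tool_rot: [-1.873, -2.522, 0.001]
contact_force: [-0.3, 0.5, -1.7]
opening: 0.0368
t: 11.82
tool_pos: [0.435, 0.0301, 0.0901]
tool_rot: [-2.149, -2.279, 0.012]
contact_force: [-2.0, -0.3, -3.3]
opening: 0.0367
shift [-10.5   4.9  44.5] turn 0.003 q6 -0.16 force [-2.  -0.3 -3.3]
```

```bash
python3 -m creep '[[180,0,0,20,0],[180,0,0,34,0],[180,0,0,38,0],[180,0,0,40,0],[180,0,0,40,0]]'
python3 -m creep '[[180,0,0,1.5,0],[180,0,0,3,0],[180,0,0,3,0]]'
```

```text
t: 12.23
tool_pos: [0.4407, 0.0299, 0.0574]
tool_rot: [2.154, 2.286, 0.001]
contact_force: [-0.0, -0.3, -3.0]
opening: 0.037
t: 12.48
tool_pos: [0.4407, 0.0298, 0.0542]
tool_rot: [2.154, 2.285, 0.001]
contact_force: [0.3, -0.7, -2.0]
opening: 0.0371
```

```bash
python3 -m creep '[[180,0,0,4,0],[180,0,0,6,0],[180,0,0,6,0]]'
python3 -m creep '[[180,0,0,1,0],[180,0,0,2,0],[180,0,0,3,0],[180,0,0,4,0],[180,0,0,4,0]]'
```

```text
t: 12.73
tool_pos: [0.4398, 0.0299, 0.047]
tool_rot: [-2.154, -2.285, 0.001]
contact_force: [-0.2, 0.2, -1.8]
opening: 0.037
t: 13.15
tool_pos: [0.4403, 0.0298, 0.0437]
tool_rot: [-2.155, -2.286, 0.0]
contact_force: [-0.6, -0.1, -1.8]
opening: 0.0371
```

```bash
python3 -m creep '[[180,0,0,1,0],[180,0,0,2,0],[180,0,0,2,0]]'
python3 -m creep '[[180,0,0,1,0],[180,0,0,2,0],[180,0,0,2,0]]'
```

```text
t: 13.4
tool_pos: [0.4405, 0.0299, 0.0435]
tool_rot: [-2.154, -2.285, 0.001]
contact_force: [-6.7, 1.5, 12.4]
opening: 0.0375
t: 13.65
tool_pos: [0.4407, 0.0299, 0.0435]
tool_rot: [-2.153, -2.285, 0.003]
contact_force: [-12.1, 1.0, 24.5]
opening: 0.0369
```

```bash
python3 -m creep '[[180,0,0,-3.5,0],[150,0,0,-3.5,0],[120,0,0,-3.5,0],[90,0,0,-3.5,0],[80,0,0,-3.5,0],[80,0,0,-20,0],[60,0,0,-55,0],[40,0,0,-65,-0.12],[30,0,0,-65,-0.24],[30,0,0,-65,-0.36],[30,0,0,-65,-0.48],[30,0,0,-65,-0.6]]'
python3 -m creep '[[30,0,0,0,-0.12],[30,0,0,0,-0.24],[30,0,0,0,-0.36],[30,0,0,0,-0.48],[30,0,0,0,-0.6],[30,0,0,0,-0.72],[30,0,0,0,-0.84],[30,0,0,0,-0.97],[30,0,0,0,-0.97],[30,0,0,0,-0.97]]'
python3 - <<'E'
from h import *
w=save('wrist','w5.png')
cv2.imwrite('pics/w5.png',w[:,:,::-1]); print(ctrl.get_obs()['opening'])
go([.4407,.0299,.040],np.pi/2+0.056)
E
```

```text
t: 14.65
tool_pos: [0.4402, 0.0298, 0.1045]
tool_rot: [1.375, 2.825, 0.0]
contact_force: [0.2, 0.2, 0.0]
opening: 0.0754
t: 15.48
tool_pos: [0.4401, 0.0298, 0.1043]
tool_rot: [0.087, -3.14, -0.0]
contact_force: [0.1, -1.2, -0.9]
opening: 0.0755
0.07560337830665119
shift [-0.6  0.  64.4] turn -0.001 q6 -1.73 force [ 0.9  0.6 -0.5]
```

View pics/w5.png

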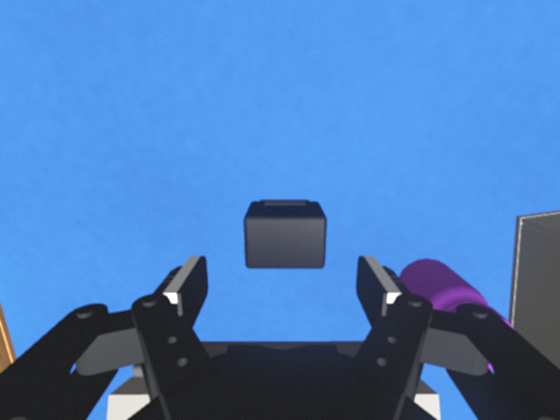

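```bash
python3 -m creep '[[30,0,0,30,0],[30,0,0,55,0],[30,0,0,66,0],[30,0,0,66,0],[80,0,0,66,0],[130,0,0,66,0],[130,0,0,66,0],[130,0,0,66,0],[130,0,0,66,0]]' 30
python3 -m creep '[[130,0,0,-20,0],[130,0,0,-60,0],[130,0,0,-100,0],[130,0,0,-125,0],[130,0,0,-140,0],[130,0,0,-140,0]]' 30
python3 - <<'E'
from fit import *
o=ctrl.get_obs();print(o['tool_pos'],o['opening'],o['contact_force'])
F=T([.60886,.0361,.0562]); print('back edge',F([45,0,0]),F([45,30,0]),F([45,128,0]))
go([.715,.06,.18],np.pi/2+.056)
E
```

```text
t: 16.28
tool_pos: [0.4414, 0.0297, 0.04]
tool_rot: [-0.091, 3.137, -0.001]
contact_force: [-0.0, 0.7, 3.0]
opening: 0.0536
t: 16.78
tool_pos: [0.4427, 0.0296, 0.1834]
tool_rot: [-0.091, 3.132, -0.002]
contact_force: [0.7, -0.4, -1.5]
opening: 0.0535
[0.44268893 0.02957532 0.1834173 ] 0.053517551032885934 [ 0.74485655 -0.37385953 -1.49521079]
back edge [[0.64990464 0.03840914 0.10430315]] [[0.64821953 0.06836178 0.10430315]] [[0.64271483 0.16620705 0.10430315]]
shift [-273.6   14.6    5.7] turn 0.002 q6 -1.73 force [ 0.7 -0.4 -1.5]
```

```bash
python3 -m creep '[[130,-20,1,-12,0],[130,-60,3,-15,0],[130,-100,6,-15,0],[130,-140,8,-15,0],[130,-180,10,-15,0],[130,-220,13,-15,0],[130,-242,15,-15,0],[130,-242,15,-15,0],[130,-242,15,10,0],[130,-242,15,35,0],[130,-242,15,48,0],[130,-242,15,48,0]]'
python3 - <<'E'
from h import *
print(ctrl.get_obs()['tool_pos'])
go([.6466,.06,.130],np.pi/2+.056)
E
```

```text
t: 17.78
tool_pos: [0.6766, 0.0589, 0.1236]
tool_rot: [0.091, -3.129, -0.001]
contact_force: [-1.0, 0.5, -2.0]
opening: 0.0536
[0.67662756 0.05886301 0.12360747]
shift [30.   2.9 -6. ] turn 0.002 q6 -1.65 force [-1.   0.5 -2. ]
```

```bash
python3 -m creep '[[130,3,0,-1,0],[130,6,0,-1,0],[130,6,0,-1,0]]'
python3 -m creep '[[130,3,0,0,0],[130,6,0,0,0],[130,9,0,0,0],[130,9,0,0,0]]'
```

```text
t: 18.03
tool_pos: [0.6755, 0.0585, 0.1339]
tool_rot: [-0.091, 3.137, -0.0]
contact_force: [1.0, 0.5, -2.0]
opening: 0.0535
t: 18.37
tool_pos: [0.6668, 0.058, 0.1329]
tool_rot: [-0.091, 3.136, -0.0]
contact_force: [2.1, -0.0, -0.5]
opening: 0.0536
```

```bash
python3 -m creep '[[130,2,0,3,0],[130,5,0,3,0],[130,8,0,3,0],[130,10,0,3,0],[130,10,0,3,0]]'
python3 -m creep '[[130,3,0,0,0],[130,6,0,0,0],[130,9,0,0,0],[130,11,0,0,0],[130,11,0,0,0]]'
python3 - <<'E'
from h import *
print(ctrl.get_obs()['tool_pos'])
a=save('side','d2.png')[140:260,220:380]
b=save('scene','s2.png')[150:270,200:360]
cv2.imwrite('pics/c2.png',cv2.resize(np.vstack([a,b])[:,:,::-1],None,fx=2.5,fy=2.5,interpolation=cv2.INTER_CUBIC))
E
```

```text
t: 18.78
tool_pos: [0.6596, 0.0576, 0.1324]
tool_rot: [-0.091, 3.13, 0.0]
contact_force: [6.5, 0.8, 4.1]
opening: 0.0537
t: 19.2
tool_pos: [0.6483, 0.057, 0.132]
tool_rot: [-0.091, 3.131, 0.0]
contact_force: [5.1, -0.2, 3.5]
opening: 0.0535
[0.64826239 0.05696282 0.13196838]
```

View pics/c2.png

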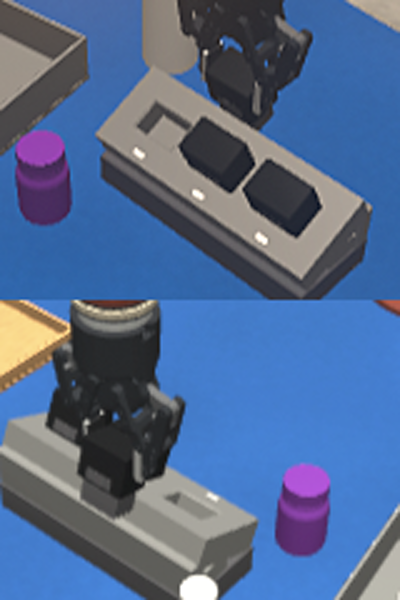

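```bash
python3 -m creep '[[130,2,0,0,0],[130,4,0,0,0],[130,5,0,0,0],[130,5,0,0,0]]'
python3 -m creep '[[130,-2,0,-6,0],[130,-2,0,-30,0],[130,-2,0,-60,0],[130,-2,0,-85,0],[130,-2,0,-85,0],[130,-2,0,-85,0]]'
python3 - <<'E'
from fit import *
w=save('wrist','w6.png'); o=ctrl.get_obs(); print(o['tool_pos'],o['contact_force'],o['opening'])
cv2.imwrite('pics/w6b.png',cv2.resize(w[:,:,::-1][170:350,170:410],(800,600),interpolation=cv2.INTER_CUBIC))
E
```

```text
t: 19.63
tool_pos: [0.643, 0.0567, 0.1313]
tool_rot: [-0.091, 3.132, 0.0]
contact_force: [6.9, 1.4, 1.2]
opening: 0.0535
t: 20.13
tool_pos: [0.6425, 0.0566, 0.2153]
tool_rot: [-0.091, 3.138, -0.0]
contact_force: [0.4, 0.2, -2.4]
opening: 0.0536
[0.64140889 0.05660977 0.21287974] [-0.31514158  0.09397139 -2.37000351] 0.053843585913266157
```

View pics/w6b.png

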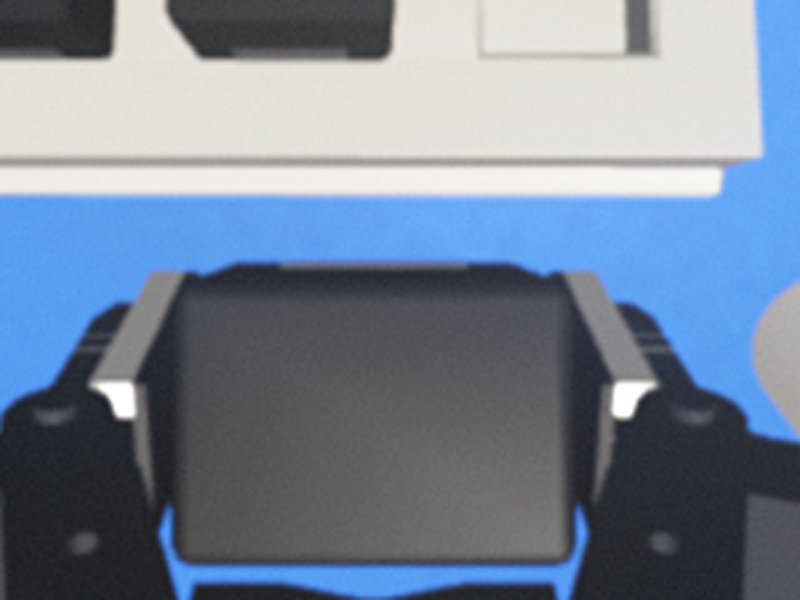

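```bash
cat > tilt.py <<'E'
from fit import *
def model(p,q):  # p: tilt deg, pack origin world x,y,z ; q in pack mm
    R=Ro.from_euler('z',.057).as_matrix()@Ro.from_euler('y',-np.radians(p[0])).as_matrix()
    return (R@(np.atleast_2d(q).T/1000)).T+p[1:]
E
python3 - <<'E'
from tilt import *
s=800/240; c=cal('wrist')
O=np.array([(179,285),(570,285),(575,561),(177,561)])/s+170
Q=np.array([(-19,-27,70),(-19,27,70),(19,27,70),(19,-27,70)])
f=lambda p:(proj('wrist',model(p,Q),c)-O).ravel()
r=least_squares(f,[20,.65,.057,.17],x_scale=[10,.01,.01,.01]); print(r.x.round(4),f(r.x).round(2))
o=ctrl.get_obs();tp=o['tool_pos']; print(tp)
for th in (10,15,20,24,28,32):
    g=lambda p:f(np.r_[th,p]); q=least_squares(g,r.x[1:]); print(th,q.x.round(4),q.cost.round(2), 'pack pt at grip height', )
    R=Ro.from_euler('y',-np.radians(th)).as_matrix(); print('   grip pt in pack',(R.T@Ro.from_euler('z',-.057).as_matrix()@(tp+[0,0,.0187]-q.x)*1000).round(1), proj('wrist',model(np.r_[th,q.x],[[-19,-27,26],[-19,27,26],[-14,-22,0],[-14,22,0]]),c).__sub__(170).__mul__(s).round(0).tolist())
E
```

```text
[16.6298  0.666   0.0588  0.1715] [ 0.08 -0.35  0.45 -0.23 -0.85  0.36  0.33  0.22]
[0.64140889 0.05660977 0.21287974]
10 [0.6576 0.0583 0.1711] 5.82 pack pt at grip height
   grip pt in pack [-5.5 -0.8 62.3] [[224.0, 227.0], [526.0, 227.0], [268.0, 227.0], [481.0, 227.0]]
15 [0.664  0.0587 0.1713] 0.95 pack pt at grip height
   grip pt in pack [-6.3 -0.8 64.1] [[226.0, 246.0], [523.0, 247.0], [269.0, 255.0], [480.0, 256.0]]
20 [0.6701 0.059  0.1722] 1.55 pack pt at grip height
   grip pt in pack [-6.8 -0.8 65.7] [[229.0, 266.0], [521.0, 266.0], [270.0, 284.0], [479.0, 284.0]]
24 [0.6748 0.0593 0.1734] 4.09 pack pt at grip height
   grip pt in pack [-6.9 -0.8 66.8] [[230.0, 282.0], [520.0, 282.0], [271.0, 306.0], [478.0, 306.0]]
28 [0.6792 0.0596 0.1751] 7.42 pack pt at grip height
   grip pt in pack [-7.  -0.8 67.7] [[231.0, 298.0], [519.0, 298.0], [271.0, 329.0], [478.0, 329.0]]
32 [0.6834 0.0598 0.1773] 11.02 pack pt at grip height
   grip pt in pack [-6.9 -0.8 68.4] [[231.0, 314.0], [518.0, 315.0], [271.0, 352.0], [478.0, 352.0]]
```

Run:
```python
from tilt import *
# w5 check: tool now vs then -> shift camera by tool displacement (same orientation nearly)
o=ctrl.get_obs(); c=cal('wrist'); d=np.array([.4401,.0298,.1043])-o['tool_pos']
c5=(c[0],c[1],c[2]-c[1]@d)
P=np.array([onz('wrist',u,v,.070,c5) for u,v in [(246,206),(325,206),(325.5,268),(245.5,268)]]); print(P.round(4),P.mean(0).round(4))
# masks now
for n in ('side','scene'):
    ctrl.get_image(n)
    for m in ctrl.outline_of(n,'pack'): print(n,np.round(m['rect']).astype(int),round(m['conf'],2))
    p=[20,*(o['tool_pos']+[.0287,.0024,-.0407])]
    print(proj(n,model(p,[[x,y,z] for x in(-19,19) for y in (-27,27) for z in (26,70)])).round(0).tolist())
```

```text
[[0.4186 0.0063 0.07  ]
 [0.4157 0.0561 0.07  ]
 [0.4584 0.0606 0.07  ]
 [0.4615 0.0071 0.07  ]] [0.4385 0.0325 0.07  ]
side [315 206  35  28] 0.75
side [305 132  26  33] 0.65
side [292 186  32  30] 0.58
[[323.0, 164.0], [320.0, 153.0], [304.0, 153.0], [301.0, 142.0], [334.0, 152.0], [331.0, 140.0], [315.0, 142.0], [312.0, 130.0]]
scene [229 168  32  42] 0.74
scene [218 185  20  29] 0.65
scene [240 198  29  22] 0.6
[[239.0, 191.0], [243.0, 173.0], [257.0, 201.0], [261.0, 183.0], [228.0, 194.0], [232.0, 176.0], [246.0, 205.0], [250.0, 186.0]]
```

Run:
```python
from tilt import *
c=cal('wrist'); F=T([.60886,.0361,.0562]); s=800/240
print(((proj('wrist',F([[17.5,76-25.5,0],[17.5,76+25.5,0],[45,128,0],[19,27,44],[19,-27,44]]),c)-170)*s).round(0).tolist(),'obs (479,56),(658,56),(762,157),(390,58)?')
w0=F([0,76,0])[0]; ax=F([0,0,1])[0]-F([0,0,0])[0]; ax/=np.linalg.norm(ax); print(w0,ax)
```

```text
[[487.0, 67.0], [674.0, 67.0], [776.0, 167.0], [407.0, 30.0], [171.0, 30.0]] obs (479,56),(658,56),(762,157),(390,58)?
[0.60459105 0.11198001 0.086     ] [-0.40609449 -0.02284657  0.91354546]
```

Run:
```python
from h import *
o=ctrl.get_obs(); go(np.array([.6414,.0566,.2129])+[-.0803,.051,-.0588],np.pi/2+.056); print(o['tool_pos'])
```

```text
shift [76.2 55.5 57. ] turn 0.002 q6 -1.66 force [ 0.3 -0.4 -2.2]
[0.64062337 0.05662936 0.21069695]
```

```bash
python3 -m creep '[[130,25,18,0,0],[130,50,37,0,0],[130,76,55,0,0],[130,76,55,20,0],[130,76,55,40,0],[130,76,55,50,0],[130,76,55,50,0],[130,76,55,50,0],[130,76,55,50,0]]'
python3 - <<'E'
from h import *
o=ctrl.get_obs(); print(o['tool_pos'],o['contact_force'])
a=save('side','d3.png')[110:240,220:380]; w=save('wrist','w7.png')[150:370,130:430]
print(ctrl.get_obs()['tool_pos'])
a=cv2.resize(a,(492,400),interpolation=cv2.INTER_CUBIC); w=cv2.resize(w,(300,220))
b=save('scene','s3.png')[150:270,210:350]; b=cv2.resize(b,(300,257),interpolation=cv2.INTER_CUBIC)
W=np.zeros((480,800,3),np.uint8); W[:400,:492]=a; W[:220,500:]=w; W[222:479,500:]=b
cv2.imwrite('pics/c3.png',W[:,:,::-1])
E
```

```text
t: 21.13
tool_pos: [0.5636, 0.1069, 0.1643]
tool_rot: [-0.091, 3.139, 0.0]
contact_force: [0.7, 0.1, -1.8]
opening: 0.0536
[0.56363295 0.1069353  0.16427258] [ 0.685777    0.07373399 -1.79723532]
[0.56401345 0.10693952 0.16502106]
```

View pics/c3.png

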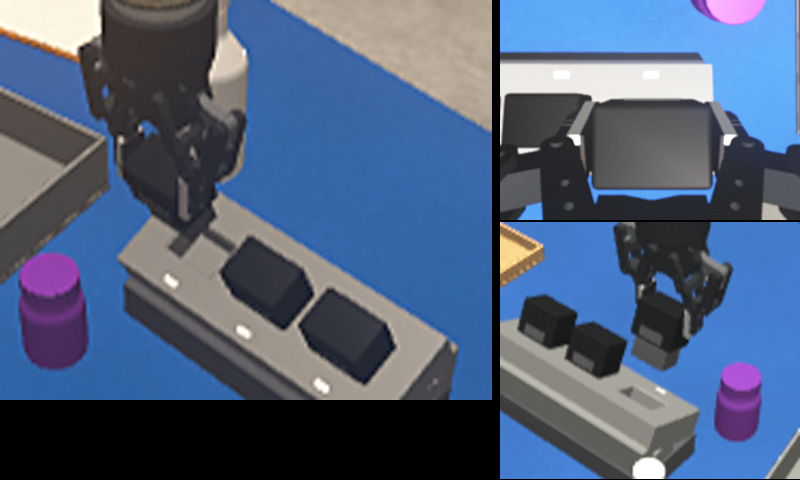

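Run:
```python
from tilt import *
tp=ctrl.get_obs()['tool_pos']; print(tp)
B=np.array([[14,-22,0],[14,22,0],[-14,22,0]]); Ob=np.array([[272.5,210.7],[290.3,218.1],[294,209.7]])
for off in ([.0287,.001,-.0407],[.0307,.0,-.0407],[.020,0,-.0365]):
    print(off,proj('scene',model([20,*(tp+off)],B)).round(1).tolist())
f=lambda p:np.r_[(proj('scene',model([20,*p],B))-Ob).ravel()]
r=least_squares(f,tp+[.0287,.001,-.0407],x_scale=.01); print('scene fit off',(r.x-tp).round(4),r.fun.round(1))
# well mouth in scene (chamfer outer), panel coords; and blown side
F=T([.6046-.0043+.00886-.0046+.0,0.0361,.0562])
M=[[17.5,50.5,0],[17.5,101.5,0],[-17.5,101.5,0],[-17.5,50.5,0]]
F=T([.60886,.0361,.0562])
print('scene well panel',((proj('scene',F(M))-[210,150])*300/140+[500,222]).round(0).tolist())
print('side well panel',((proj('side',F(M))-[220,110])*492/160).round(0).tolist())
for im,n,r in (('s3','scene',(150,270,210,350)),):
    pass
```

```text
[0.56393876 0.1069725  0.16499569]
[0.0287, 0.001, -0.0407] [[268.6, 214.2], [283.2, 222.6], [290.2, 219.7]]
[0.0307, 0.0, -0.0407] [[267.7, 214.4], [282.3, 222.9], [289.3, 220.0]]
[0.02, 0, -0.0365] [[270.8, 210.9], [285.5, 219.2], [292.4, 216.4]]
scene fit off [ 0.0097 -0.0008 -0.0353] [ 1.1 -2.4 -2.1 -1.6  1.   4.1]
scene well panel [[616.0, 390.0], [652.0, 412.0], [670.0, 405.0], [635.0, 385.0]]
side well panel [[234.0, 240.0], [186.0, 209.0], [158.0, 242.0], [205.0, 274.0]]
```

Run:
```python
import cv2,numpy as np
i=cv2.imread('pics/s3.png').astype(int)[180:226,262:304]
def ch(p):
    b,g,r=p
    if b>r+45: return '.'
    l=(b+g+r)//3
    return '#' if l<35 else '%' if l<60 else '+' if l<85 else '-' if l<120 else ' '
print('     262',)
for k,r in enumerate(i): print(180+k,''.join(ch(p) for p in r))
```

```text
262
180 ...........+-  -%###%.........%%%%%%%%%%%%
181 ............+  %####%.........%%%%%%%%+%%%
182 ............+ +#####%..........%%%%%%+.%%%
183 ............+ +%%%%%%%%%........+%%%%+.%%%
184 ...........++-%%%%%%%%%%%%.......%%%%%.%%%
185 ............++%%%%%%%%%%%%%%.....%%%%%.+++
186 ............%%%%%%%%%%%%%%%%%%...%%%%%%+++
187 ............%##%%%%%%%%%%%%%%%%%.%%%%%%%%%
188 ............%####%%%%%%%%%%%%%%%%%%%%%%%%%
189 ............%######%%%%%%%%%%%%%%%%%%%%%%%
190 ............%########%%%%%%%%%%%%%+%%%%%%%
191 ...........+###########%%%%%%%%%%% +%%%%%%
192 ...........%####%#######%%%%%%%%%%  +%%%%%
193 ...........%##############%%%%%%%%  -%%%%%
194 ...........%################%%%%#%  -%%%%%
195 ..........+%#############%####%##%  -%%%%%
196 ..........%######################%  -%%%%%
197 ..........%##%%##################%  -%%%%%
198 ..........%##%+%%################%  -%%%%%
199 .........+###++++%%##############+  -%%%%%
200 .........%%#%++-+++%%############+  +%%%+.
201 ..........%#%++-+++++%%##########+  +%%+..
202 %%.........%%+++++--+++%#########+  -++...
203 %%%+.......
[... 365 characters left out ...]
#####%....++++++++++++++++%%%%%...........
212 #####......-++++++++++++++%%%%%...........
213 #####........+++++++++++++%%%%+...........
214 ####%..........-++++++++++%%%%+...........
215 ####............-++++++++%%%%%............
216 ####-.............-++++++%%%%+............
217 ###%  ..............+++++%%+..............
218 ###%    ..............-+++................
219 ###-      ................................
220 %+-        ...............................
221 -            .............................
222                ...........................
223                  .........................
224                   ........................
225                     ......................
```

Run:
```python
from tilt import *
tp=ctrl.get_obs()['tool_pos']
B=np.array([[14,-22,0],[14,22,0],[-14,22,0],[19,-27,26],[19,27,26],[-19,27,26],[19,-27,70]]); Ob=np.array([[271.3,210.3],[287,219],[291.8,216],[271,200.8],[289,211],[297.5,205.5],[274,186.5]])
f=lambda p:(proj('scene',model(p,B))-Ob).ravel()
g=lambda p:np.r_[f(p),(p[2]-tp[1]-.001)/.001]
r=least_squares(g,[20,*(tp+[.0287,.001,-.0407])],x_scale=[10,.01,.01,.01]); print(r.x.round(4),'off',(r.x[1:]-tp).round(4)); print(f(r.x).reshape(-1,2).round(1).tolist())
for th in (10,15,20,24):
    h=lambda p:g(np.r_[th,p]); q=least_squares(h,r.x[1:],x_scale=.01); print(th,(q.x-tp).round(4),q.cost.round(1))
```

```text
[14.048   0.5821  0.1078  0.1292] off [ 0.0182  0.0009 -0.0357]
[[0.2, 0.7], [-0.9, 0.3], [1.5, -0.6], [-0.6, 0.4], [-0.4, 0.4], [0.9, 0.8], [-0.5, -1.9]]
10 [ 0.0167  0.0009 -0.0354] 6.6
15 [ 0.0185  0.0008 -0.0358] 5.1
20 [ 0.0203  0.0008 -0.0361] 8.2
24 [ 0.0218  0.0008 -0.0361] 13.7
```

```bash
python3 -m creep '[[130,-9,0,10,0],[130,-18,0.5,22,0],[130,-18.5,0.5,32,0],[130,-18.5,0.5,36,0],[130,-18.5,0.5,36,0],[130,-18.5,0.5,36,0]]'
python3 -m creep '[[130,-1,0,2.3,0],[130,-2,0,4.6,0],[130,-2,0,4.6,0],[130,-2,0,4.6,0]]'
python3 -m creep '[[130,-0.8,0,1.8,0],[130,-1.6,0,3.6,0],[130,-1.6,0,3.6,0]]'
```

```text
t: 21.78
tool_pos: [0.581, 0.1087, 0.1275]
tool_rot: [0.091, -3.14, 0.0]
contact_force: [0.0, -0.4, -2.0]
opening: 0.0539
t: 22.12
tool_pos: [0.5839, 0.1088, 0.1238]
tool_rot: [-0.091, 3.139, 0.0]
contact_force: [-0.5, 0.1, -0.0]
opening: 0.0536
t: 22.37
tool_pos: [0.5843, 0.1089, 0.1238]
tool_rot: [0.092, -3.137, 0.001]
contact_force: [-15.2, -1.1, 20.2]
opening: 0.0534
```

```bash
python3 -m creep '[[130,2,0,-4,0],[130,4,0,-4,0],[130,4,0,-4,0]]'
python3 -m creep '[[130,0,0,2,0],[130,0,0,4,0],[130,0,0,5.5,0],[130,0,0,5.5,0]]'
```

```text
t: 22.62
tool_pos: [0.5807, 0.1087, 0.1231]
tool_rot: [-0.091, 3.14, -0.0]
contact_force: [0.4, 0.2, -1.8]
opening: 0.0536
t: 22.95
tool_pos: [0.5808, 0.1085, 0.117]
tool_rot: [0.091, -3.139, 0.0]
contact_force: [0.2, -0.8, -1.9]
opening: 0.0534
```

```bash
python3 -m creep '[[130,-0.4,0,1.8,0],[130,-1.2,0,3.6,0],[130,-1.6,0,4.6,0],[130,-1.6,0,4.6,0]]'
python3 -m creep '[[130,-0.8,0,1.8,0],[130,-1.6,0,3.6,0],[130,-2,0,4.6,0],[130,-2,0,4.6,0]]'
```

```text
t: 23.28
tool_pos: [0.5826, 0.1087, 0.1129]
tool_rot: [0.091, -3.14, 0.0]
contact_force: [-0.0, -0.2, -2.6]
opening: 0.0535
t: 23.62
tool_pos: [0.5846, 0.1088, 0.1083]
tool_rot: [0.091, -3.14, 0.0]
contact_force: [1.4, -1.5, -2.8]
opening: 0.0534
```

```bash
python3 -m creep '[[130,-0.8,0,1.8,0],[130,-1.6,0,3.6,0],[130,-2.4,0,5.4,0],[130,-2.4,0,5.4,0]]'
python3 -m creep '[[130,-0.8,0,1.8,0],[130,-1.6,0,3.6,0],[130,-1.6,0,3.6,0]]'
```

```text
t: 23.95
tool_pos: [0.587, 0.1089, 0.1028]
tool_rot: [0.091, -3.14, 0.0]
contact_force: [0.3, -0.9, -2.7]
opening: 0.0533
t: 24.2
tool_pos: [0.5886, 0.109, 0.0993]
tool_rot: [-0.091, 3.14, -0.0]
contact_force: [0.6, -2.0, -2.8]
opening: 0.0534
```

```bash
python3 -m creep '[[130,-0.8,0,1.8,0],[130,-1.6,0,3.6,0],[130,-1.6,0,3.6,0]]'
python3 -m creep '[[130,-0.6,0,1.4,0],[130,-1.2,0,2.8,0],[130,-1.2,0,2.8,0]]'
```

```text
t: 24.45
tool_pos: [0.5894, 0.1091, 0.0983]
tool_rot: [0.092, -3.137, 0.001]
contact_force: [-10.8, -3.1, 12.7]
opening: 0.0534
t: 24.7
tool_pos: [0.5894, 0.1091, 0.0982]
tool_rot: [0.092, -3.133, 0.002]
contact_force: [-23.8, -4.9, 28.0]
opening: 0.0536
```

```bash
python3 -m creep '[[130,1.5,0,-1,0],[130,3,0,-1,0],[130,4.5,0,-1,0],[130,4.5,0,-1,0]]'
python3 -m creep '[[130,1,0,0.5,0],[130,2,0,1,0],[130,2,0,1,0]]'
```

```text
t: 25.03
tool_pos: [0.5892, 0.109, 0.0979]
tool_rot: [-0.091, 3.134, -0.0]
contact_force: [-2.1, -2.7, 8.7]
opening: 0.0535
t: 25.28
tool_pos: [0.5889, 0.109, 0.0976]
tool_rot: [-0.091, 3.13, 0.0]
contact_force: [2.7, -2.1, 7.5]
opening: 0.0537
```

```bash
python3 -m creep '[[130,1,0,0.5,0],[130,2,0,1,0],[130,3,0,1.5,0],[130,3,0,1.5,0]]'
python3 -m creep '[[130,1,0,1,0],[130,1.5,0,2,0],[130,1.5,0,2,0]]'
```

```text
t: 25.62
tool_pos: [0.5873, 0.109, 0.0968]
tool_rot: [-0.091, 3.126, 0.001]
contact_force: [6.1, -0.8, 6.5]
opening: 0.0533
t: 25.87
tool_pos: [0.5856, 0.1089, 0.0948]
tool_rot: [-0.091, 3.127, 0.001]
contact_force: [3.3, -1.4, 8.8]
opening: 0.0536
```

Run:
```python
from tilt import *
# in-hand pack vs home model, wrist + scene ascii
F=T([.60886,.0361,.0562]); w0=F([0,76,-26])[0]
for n in ('scene','side'):
    print(n,proj(n,model([24,*w0],[[19,-27,70],[19,27,70],[-19,27,70],[-19,-27,70],[19,27,26],[-19,-27,26]])).round(0).tolist())
i=save('scene','s4.png').astype(int)
def ch(p):
    r,g,b=p
    if b>r+45: return '.'
    l=(b+g+r)//3
    return '#' if l<35 else '%' if l<60 else '+' if l<85 else '-' if l<120 else ' '
for k in range(200,246): print(k,''.join(ch(p) for p in i[k,222:304]))
```

```text
scene [[268.0, 212.0], [287.0, 222.0], [296.0, 219.0], [278.0, 209.0], [281.0, 239.0], [273.0, 225.0]]
side [[292.0, 179.0], [275.0, 168.0], [265.0, 180.0], [282.0, 192.0], [280.0, 177.0], [287.0, 200.0]]
200 -----+%%%%%%##########%%%%%%%%%%%%%%%%%%%%%%%%%%%%%#+%%%%%%%%%%%%%%%%%%%%%%+++-   
201 +-----++%%%%##########%%#%%%%%%%%%%%%%%%%%%%%%%%%%%%%%%%%%%%%%%%%%%%%%%%%%%++++-  
202 +++-----+%%%###########%#%%%%%%%%%%%%%%%%%%%%%%%%%#%%+....%%%%%%%%%%%%%%%%%%+++++-
203 -+++----+%%%#########%%#%#%%%%%%%%%%%%%%%%%%%%%%%%%%%......+%%%%%%%%%%%%+%%%++++++
204   -+++--%%%%#########%%%%%%%##%%%%%%%%%%%%%%%%%%%%%%% ......+%%%%%%%++++++%%++%%%+
205     -+++%#%%#########%%%%%#%%%%%%%%%%%%%%%%%%%%%%%%%%-........%%%%%%..++++%%+-%%%%
206      -++%%###########%%%%%%%%%%%%%%%%%%%%%%%%%%%%%%%%%%.......%%%%%+.++++%%%--%%%%
207        -%%######%+--%%#%%%%%%#%%#%%%%%%%######+- %%%##%........%%%%%+++%%%%%-+%%%%
208          -%%%+---  -%%%%%%%%%%%%%%#%%%%#######+  +%###%........%%%%%++%%%%%%.%%%%%
209           ---      +%%%#%%%%%%#%#%%%%#########+  %%###%........%%%%%%%%%%%%%+%%%%%
210                    +%
[... 2406 characters left out ...]
   .
238 +--------------------                                                           -.
239 +++--------------------                                                       ---.
240 ++++--------------------                                                   ------.
241 ++++++--------------------                                               -------..
242 +++++++---------------------                                          ----------..
243 +++++++++--------------------                                       ------------..
244 %+++++++++---------------------                                  --------------...
245 +%+%++++++++--------------------                              -----------------...
```

Run:
```python
from fit import *
F=T([.60886,.0361,.0562])
for q in ([19,-27,0],[19,27,0],[-19,27,0],[19,-27,44],[19,27,44]):
    q=np.array(q); print(q,proj('scene',F([q,q+[0,76,0]])).round(1).tolist())
i=cv2.imread('pics/s4.png').astype(np.float32); 
# home check: template of well1 pack's lower corner region vs the new pack
g=cv2.cvtColor(i.astype(np.uint8),cv2.COLOR_BGR2GRAY)
t=g[208:226,238:266]; r=cv2.matchTemplate(g[214:250,255:300],t,cv2.TM_CCOEFF_NORMED); _,v,_,l=cv2.minMaxLoc(r); print('match',v,l[0]+255-238,l[1]+214-208)
```

```text
[ 19 -27   0] [[239.9, 214.4], [263.5, 228.5]]
[19 27  0] [[256.5, 224.3], [281.1, 239.0]]
[-19  27   0] [[266.0, 221.4], [290.2, 235.7]]
[ 19 -27  44] [[244.4, 198.2], [268.5, 212.0]]
[19 27 44] [[261.3, 208.0], [286.5, 222.4]]
match 0.9428138732910156 24 15
```

```bash
python3 -m creep '[[130,-1,0,2,0],[130,-2,0,4,0],[130,-3,0,5,0],[130,-3,0,5,0]]'
```

```text
t: 26.25
tool_pos: [0.5856, 0.1089, 0.0944]
tool_rot: [-0.092, 3.138, -0.001]
contact_force: [-21.4, -4.7, 39.8]
opening: 0.0538
```

```bash
python3 -m creep '[[130,2,0,-4,0],[130,2,0,-4,0],[100,2,0,-4,0],[80,2,0,-4,0],[70,2,0,-4,0],[65,2,0,-4,0],[65,2,0,-4,0],[65,2,0,-20,0],[65,2,0,-55,0],[65,2,0,-90,0],[65,2,0,-115,0],[65,2,0,-115,0]]'
python3 - <<'E'
from h import *
o=ctrl.get_obs();print(o['opening'],o['tool_pos'])
w=save('wrist','w8.png')[140:330,60:400]; s=save('side','d4.png')[110:260,230:390]; c=save('scene','s5.png')[180:260,210:320]
W=np.zeros((600,800,3),np.uint8); W[:290,:520]=cv2.resize(w,(520,290)); W[295:595,:320]=cv2.resize(s,(320,300),interpolation=cv2.INTER_CUBIC); W[295:595,330:742]=cv2.resize(c,(412,300),interpolation=cv2.INTER_CUBIC)
cv2.imwrite('pics/c5.png',W[:,:,::-1])
E
```

```text
t: 27.25
tool_pos: [0.5847, 0.1091, 0.2068]
tool_rot: [-0.091, 3.129, 0.001]
contact_force: [0.8, -0.2, 1.5]
opening: 0.0636
0.06359107516282102 [0.58467047 0.10909816 0.20675117]
```

View pics/c5.png

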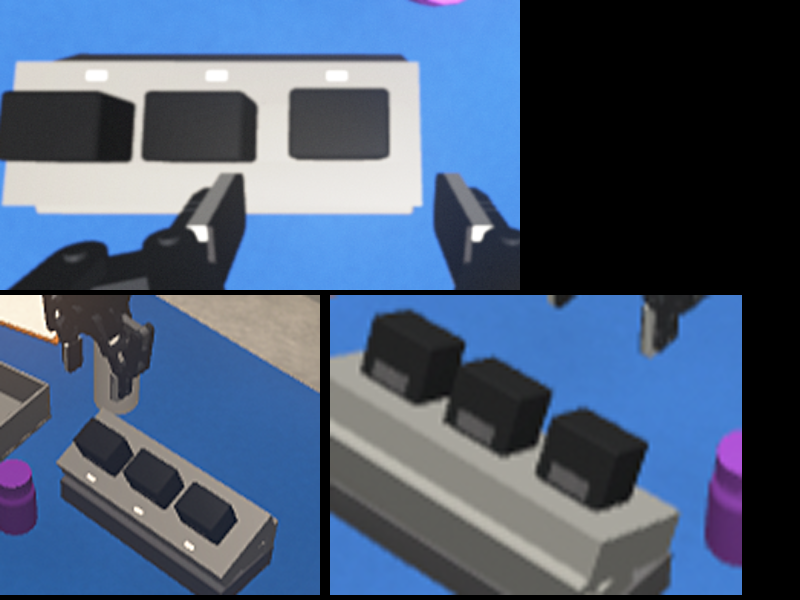

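Run:
```python
from fit import *
g=cv2.cvtColor(cv2.imread('pics/s5.png'),cv2.COLOR_BGR2GRAY); g=cv2.resize(g,None,fx=4,fy=4,interpolation=cv2.INTER_CUBIC)
F=T([.60886,.0361,.0562])
q=np.array([[x,y,z] for x in(-19,19) for y in(-27,27) for z in (0,44)])
p=proj('scene',F(q)); a=(p.min(0)*4-12).astype(int); b=(p.max(0)*4+8).astype(int); t=g[a[1]:b[1],a[0]:b[0]]
for s in (76,-76):
    e=(proj('scene',F([[0,s,22]]))-proj('scene',F([[0,0,22]])))[0]*4
    c=(a+e).astype(int)-24; r=cv2.matchTemplate(g[c[1]:c[1]+t.shape[0]+48,c[0]:c[0]+t.shape[1]+48],t,cv2.TM_CCOEFF_NORMED); _,v,_,l=cv2.minMaxLoc(r)
    print(s,round(v,3),'found-pred px',((np.array(l)+c-a-e)/4).round(2))
print('blank',[(np.round(d['rect']).astype(int).tolist(),round(d['conf'],2)) for d in ctrl.boxes_of('side','blank')])
ctrl.finish_job()
```

```text
76 0.802 found-pred px [0.59 0.22]
-76 0.792 found-pred px [-0.02 -0.04]
blank [([391, 324, 32, 31], 0.68), ([346, 293, 121, 121], 0.44)]
the job is handed in; nothing more can be done
```

The job is done and handed in at about 27.5 s of the 61 s allowed.

- **Blanking plug:** I pulled it by its fin out of well0, the well at the dock's +y end. It stands upright in the tray. The detector still found it there just before hand-in (confidence 0.68).
- **Spare battery:** I lifted it from the bin and set it down once on the bench so I could turn the grip by a quarter turn. I then tilted it in the fingers against the dock's back edge and pushed it stem first into well0.

**Last checks**
- **Seating force:** a final push met a stiff stop at about 45 N, and the fingers then came clear without moving the battery.
- **Seating position:** in the scene camera it sits within about 0.6 px (roughly 1.5 mm) of where the neighbouring battery says it should. The match scores were modest, about 0.8. In the last picture all three batteries look parallel and flush.
- **Other items:** I touched nothing else on purpose. The two charging batteries look unmoved in the last picture. I did not check the jar, carton, bottle and tape separately at the end.

**Disagreements**
- **Tilt before insertion:** it measured between about 14 and 20 degrees, short of the 24 needed. The wrist and scene cameras also differed by about 8 mm on where the battery sat in the fingers.
- **First try at the well:** the stem caught on the well's rim at about 25 N. Moving it 3–4 mm towards the robot let it slide in freely.

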